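Test the lathe's mushroom stop button

ROBOT

A 7-joint arm with a two-finger parallel gripper is mounted at the origin on the work surface. World frame = base frame: x ahead of the robot, y to its left, z up, the work surface at z = 0. Lengths are in m, angles in rad, forces in N, time in s.
With the tool pointing down it reaches from about 0.4 to 0.85 m from the base axis. Payload 4.5 kg.
Tool frame: the origin (TCP) lies on the centre line of the jaws, within the pads' length; the fingertips stand 11 mm ahead of it and the grasp point (between the pads) lies 8 mm behind it; z points along the fingers, y is the line along which they close (so a half turn about z gives the same grasp; the last joint's range is limited). The gripper opens to 88 mm and grips with 3 to 60 N. Pads are 18 mm wide; open, the fingers measure 123 mm over their backs; the gripper's body (75 mm by 187 mm) begins 45 mm behind the grasp point.
Start: joints at [-1.174, 0.689, -0.195, 1.565, 0.157, 0.902, -0.215], TCP at [0.222, 0.584, 0.25] pointing down, gripper open.
Joint ranges: [-3.01, 3.01], [-0.46, 2.08], [-1.47, 1.51], [0.13, 2.56], [-1, 4.14], [0.04, 2.09], [-2.66, 2.66]. Speed limits (rad/s): [2.57, 2.57, 3.14, 3.14, 3.14, 3.14, 3.14].

INTERFACE

Orientations are given as a rotation vector (axis times angle).
In Python, from bench import sensors, imaging, order gives the robot as it stands.
- The arm moves only by the tool jog_arm, never from a script. Its argument "deltas" is a list of rows, each an object with "travel": the shift along the tool's x, y, z in m, a list of three; "turn": the turn, a rotation vector about the tool's x, y, z in rad, a list of three; "hand": the finger opening in m, from 0 to 0.0881. In form: [{"travel": [x, y, z], "turn": [wx, wy, wz], "hand": hand}, ...]. A call has 1 to 12 rows; each row shifts and turns the commanded pose from where the row before left it, along the tool's axes as they then stand; what a row does not reach is not made up. A row lasts 1/10 s, in which the tool goes at most 50 mm and 8.59 degrees, less where a joint would pass 70% of its speed; a pose out of reach is approached as far as the arm can. A call with a gripper value outside its range is refused whole. The fingers move at their own pace and stop on an object; "newtons" is the grip in N (left out, the last holds). Time passes only in rows, so rows that do not move let the fingers close. It gives the time, the measured TCP pose, the force, the opening and the grip force at its end, in the units of the state.
- sensors.sense(): the state, without advancing time (a new reading comes with each control period).
- imaging.capture(name): name is "side" or "top" or "wrist"; returns (picture, depth): 480x640x3 uint8, blue, green, red; 480x640 float32, m along the optical axis (not along the pixel's ray), 0 where there is no reading.
- imaging.camera_info(name): a dict with "K" (3x3 intrinsics, pixels), "eye" and "attitude" of the camera in the world. Camera axes: x right, y up, looking along -z (the intrinsics and any distortion apply to the point x, -y, -z); pixel columns grow to the right and rows downward; lengths in m; the calibration is good to about 2 mm. A picture is of the moment at which its call begins: read the wrist's pose just before it. camera_info takes no time and is no camera call; for the wrist camera it gives the pose at the moment of the call.
- order.hand_in(): hands the job in; it is judged then, once.
The state is a dict: "time_s": time; "joint_pos": joint angles; "joint_vel": joint speeds; "tau": joint torques, N m; "tool_pos": TCP position; "orientation": TCP orientation; "ft_force": force on the tool from outside, world axes, zero at the start; "wrist_torque": the same for the moment, N m; "opening": finger opening in m; "grip_force": force on a finger pad.
Only numpy, scipy, OpenCV 4.12 (cv2) and the standard library are available. Lean on these libraries where they do the work, as an engineer would, in place of code of your own. Each camera call takes 0.05 s, during which the arm holds its last target. There are 200 camera calls.

TASK

Test the lathe's emergency stop: with your fingertips, press the mushroom button with the two wings straight in until it latches, and take the fingers off it for a moment so that it stays in by itself. Then push one of its wings round clockwise (seen from above) until the latch lets go and the button springs back out, and move clear. Do not grip or force the button, do not press the flat start button on the other box, and leave the loose things on the bench where they are.

Things in the scene. Friction and masses are not known exactly. Their poses are not given: they have to be found in the camera images.
- stop_station: Grey painted box fixed to the bench, 100 x 100 x 60 mm high, with a low steel collar (radius 22 mm, 6 mm high) in the middle of its top that carries the mushroom stop button. Origin: centre of the box's underside, on the bench; z up. The button's axis is the vertical line through this origin. Its place on the bench and yaw vary; it may stand on either side.
- mushroom: Black head of the stop button; moves and turns with it. Origin: centre of its underside on the button's axis, 80 mm above the bench when out; z up, x along the wings. Round cap, radius 28 mm, 8 mm thick; round crown in the middle (radius 15 mm, top 34 mm above the origin); two upright wings 12 mm thick from the crown out to 42 mm from the axis, tops 28 mm above the origin, white line on top.
- crown_top (a point): Middle of the top of the crown, where to press: 114 mm above the bench when the button is out, about 107 mm when latched in.
- wing_a (a point): Outer end of one wing at its top edge, 42 mm from the button's axis (the head's -x side; nearest the robot at yaw 0).
- wing_b (a point): Outer end of the other wing at its top edge, 42 mm from the button's axis (the head's +x side).
- stop_press (a joint): How far the button is pressed in, m: 0 fully out (start), stop at 0.0095; let go, it stays at about 0.007 when latched. The spring pushes back with 3 N at first, 7 N at the stop, plus about 2 N while the latch clicks past: press with 10 to 15 N, against the stop. It latches only if it is not twisted.
- stop_twist (a joint): Clockwise turn of the head seen from above, rad: 0 at rest (start), stop at 1.15. A spring turns it back to 0 (about 1 N felt at the end of a wing). While latched, turning it to about 0.75 frees the latch: the button jumps out by 7 mm and, when let go, turns back to 0.
- start_station: The other grey box, same size (100 x 100 x 60 mm), fixed to the bench, with the flat start button in the middle of its top. Origin: centre of its underside; z up. Not to be operated.
- start_button (a joint): How far the flat round start button (radius 14 mm, top 82 mm above the bench) is pressed, m: 0 out, 0.006 fully in. Must stay out.
- chuck_key: Loose steel chuck key (T shape) lying on the bench, about 90 mm long, 70 mm across, 16 mm high. Origin: underside, at the middle of its shaft; x along the shaft. Bystander.
- tool_block: Loose dark steel lathe tool holder, 50 x 36 x 41 mm high with a tool bit sticking out at one end (72 mm over all). Origin: centre of the block's underside. Bystander.
- oil_bottle: Loose white oil bottle standing on the bench, radius 21 mm, 105 mm high. Origin: centre of its underside. Bystander.
- drill_chuck: Loose steel drill chuck standing on the bench, radius 21 mm, 58 mm high. Origin: centre of its underside. Bystander.
Mind the look-alikes: they are no part of the job. What is shaped like the stop_station but pink or red is not meant.

How it is judged:
By the outcome, as a careful person would: the job done as asked, in the order asked, and still so for the second after the job is handed in, with the robot touching nothing.
It also fails if it takes over 45 s, if anything falls off the work surface, if the arm or the gripper's body presses on something with over 40 N, if the wrist force passes 120 N, or if a joint passes its speed limit or range.

## Working session

There is one attempt and no reset: what is moved stays moved. The work goes in short steps, Python scripts to look and compute and a tool call to move; the robot and the scene stay as the last step left them, time stands still between calls to the robot, and variables do not carry over. Pictures are saved under pics/ and viewed, at most 10 in all, crops included, and the job is handed in when it is done.

Besides the shell and the picture viewer there is one more tool, called after ">>>" as name([rows], argument=value, ...), one row to a line, values as JSON. jog_arm: Moves the arm, as the interface text tells. Its arguments: {"type":"object","properties":{"deltas":{"type":"array"},"newtons":{"type":"number"}},"required":["deltas"]}

```bash
mkdir -p pics
cat > h.py <<'E'
import numpy as np, cv2
from scipy.spatial.transform import Rotation as R
from bench import sensors, imaging, order
def cam(n):
    i=imaging.camera_info(n); A=np.array(i["attitude"],float)
    M=A if A.shape==(3,3) else (R.from_rotvec(A).as_matrix() if A.size==3 else R.from_quat(A).as_matrix())
    return np.array(i["K"]),np.array(i["eye"]),M,i
def pts(n,depth):
    K,e,M,_=cam(n); v,u=np.mgrid[:480,:640]
    P=np.stack([(u-K[0,2])/K[0,0]*depth,-(v-K[1,2])/K[1,1]*depth,-depth],-1)
    return P@M.T+e
E
python3 - <<'E'
from h import *
for n in("top","side"):
    p,d=imaging.capture(n); cv2.imwrite(f"pics/{n}0.png",p); np.savez(f"{n}0.npz",p=p,d=d); print(cam(n)[3])
s=sensors.sense(); print(s)
E
```

```text
{'K': array([[441.99132417,   0.        , 318.68724897],
       [  0.        , 441.99132417, 237.15394244],
       [  0.        ,   0.        ,   1.        ]]), 'eye': array([ 0.42023092, -0.06569568,  0.94848763]), 'attitude': array([ 0.09456976, -0.10593033, -1.59152734])}
{'K': array([[483.77719334,   0.        , 315.08736539],
       [  0.        , 483.77719334, 239.52036402],
       [  0.        ,   0.        ,   1.        ]]), 'eye': array([0.4363394 , 0.67958501, 0.79757809]), 'attitude': array([ 0.11186696, -1.20884072, -2.73600759])}
{'time_s': 0.1, 'joint_pos': array([-1.17416466,  0.68983828, -0.19453484,  1.56621016,  0.15727682,
        0.90248691, -0.21509398]), 'joint_vel': array([-1.20483140e-03, -1.11247020e-04, -6.04864622e-04, -1.42880648e-03,
       -4.21405645e-04,  5.42295853e-05,  2.39752085e-03]), 'tau': array([-3.26643443e-03, -5.28508258e+01, -1.27189659e+00, -1.53839189e+01,
       -5.26747538e-02,  2.07005964e-03,  5.92057313e-05]), 'tool_pos': array([0.22166533, 0.58380704, 0.24903713]), 'orientation': array([-5.66661897e-01, -3.08986874e+00,  2.42281717e-03]), 'ft_force': array([0.30659844, 0.20089005, 0.34100631]), 'wrist_torque': array([ 0.015761  ,  0.07066691, -0.07409967]), 'grip_force': 0.0, 'opening': 0.08800121890606753}
```

View pics/top0.png

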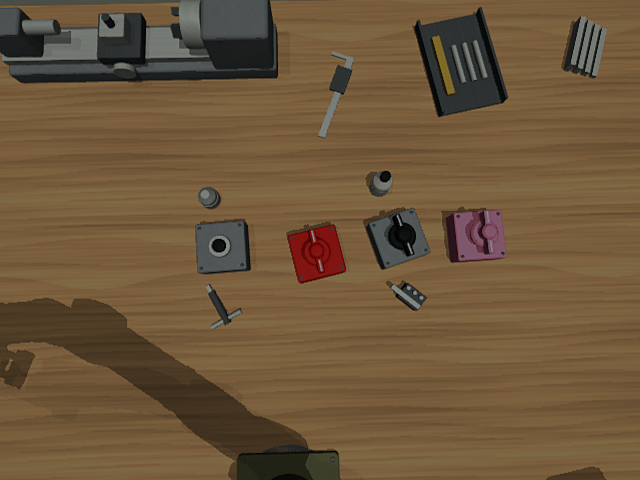

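View pics/side0.png

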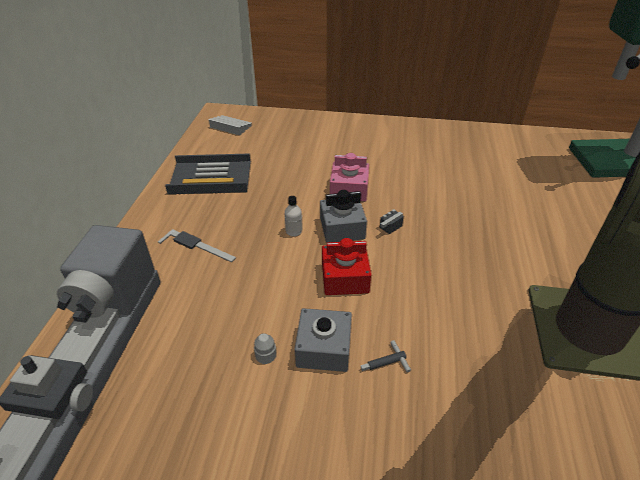

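Top view: the candidates are the grey box with the black winged head at (402,235), a red look-alike at (317,252), a pink look-alike at (486,232), and the grey start box with the flat button at (219,246). By its description I choose (402,235). The oil bottle is at (381,182) and the tool block at (408,295). Next I measure it and check it in a crop.

Run:
```python
from h import *
z=np.load("top0.npz"); p,d=z["p"],z["d"]; P=pts("top",d)
sub=np.zeros((480,640),bool); sub[195:275,362:436]=1
m=sub&(P[...,2]>0.09)&(P[...,2]<.13)
print("hmax",P[m][:,2].max(), "n",m.sum())
w=sub&(P[...,2]>0.1)&(p.min(2)>120)   # white line
print("white n",w.sum(), P[w].mean(0))
def ray(n,u,v,h):
    K,e,M,_=cam(n); r=M@np.array([(u-K[0,2])/K[0,0],-(v-K[1,2])/K[1,1],-1]); return e+r*(h-e[2])/r[2]
v,u=np.nonzero(w); W=np.array([ray("top",a,b,.108) for a,b in zip(u,v)])
c=(W.min(0)+W.max(0))/2; _,_,V=np.linalg.svd(W-W.mean(0)); t=(W-W.mean(0))@V[0]
print("line mean",W.mean(0),"ends",W.mean(0)+V[0]*t.min(),W.mean(0)+V[0]*t.max(),"len",np.ptp(t),"yaw",np.degrees(np.arctan2(V[0][1],V[0][0])))
cr=sub&(P[...,2]>0.1105); print("crown depth pts",cr.sum(),P[cr].mean(0))
# box top
b=sub&(abs(P[...,2]-.06)<.004)
q=P[b][:,:2].astype(np.float32); print("box",cv2.minAreaRect(q))
# bystander tops
for n,(a,bb,c0,d0) in dict(bottle=(165,200,362,396),block=(276,314,384,430),red=(220,285,285,348),pink=(205,265,442,510)).items():
    Q=P[a:bb,c0:d0].reshape(-1,3); Q=Q[(Q[:,2]>.02)&(Q[:,2]<.2)]; print(n,Q.min(0).round(3),Q.max(0).round(3))
cv2.imwrite("pics/crop.png",cv2.resize(p[190:280,340:460],None,fx=6,fy=6,interpolation=cv2.INTER_CUBIC))
s=sensors.sense(); Rt=R.from_rotvec(s["orientation"]).as_matrix(); print(Rt.round(3))
```

```text
hmax 0.11628574820251625 n 446
white n 18 [ 0.5330861  -0.23601945  0.1076001 ]
line mean [ 0.53301837 -0.23594269  0.108     ] ends [ 0.56719653 -0.22470243  0.108     ] [ 0.49328597 -0.24900958  0.108     ] len 0.07780493888493056 yaw -161.79538266272462
crown depth pts 156 [ 0.51411809 -0.21324124  0.22510798]
box ((0.5292946696281433, -0.23622477054595947), (0.0996050015091896, 0.09971842169761658), 17.96273422241211)
bottle [ 0.626 -0.227  0.02 ] [ 0.667 -0.185  0.108]
block [ 0.382 -0.291  0.02 ] [ 0.438 -0.217  0.045]
red [ 0.443 -0.125  0.02 ] [ 0.559 -0.009  0.116]
pink [ 0.479 -0.452  0.02 ] [ 0.583 -0.348  0.116]
[[-0.935  0.355 -0.   ]
 [ 0.355  0.935 -0.001]
 [-0.    -0.002 -1.   ]]
```

View pics/crop.png

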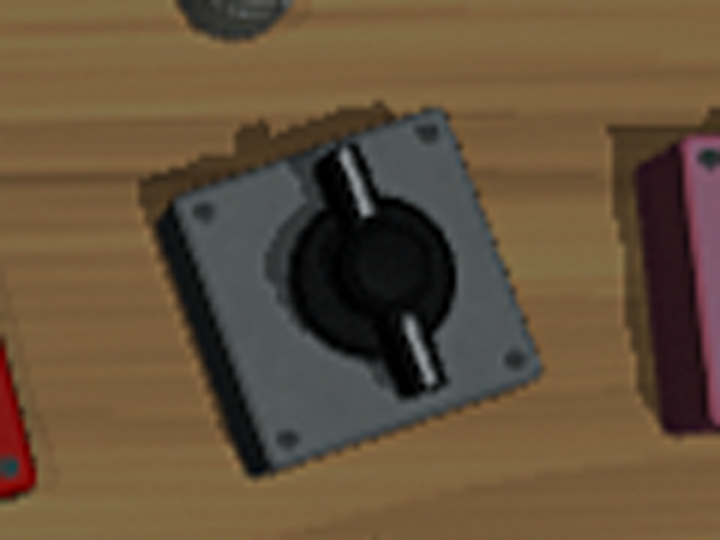

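The crop confirms it: grey box, black head with two wings and white lines. The axis is at about (0.530, -0.2365) with yaw 18°, the box measures 99.6 mm and the height agrees. I'll turn tool x to 108° (across the wings), close the fingers and travel there.

>>> jog_arm([
  {"travel":[0,0,0],"turn":[0,0,0.149],"hand":0},
  {"travel":[0,0,0],"turn":[0,0,0.149],"hand":0},
  {"travel":[0,0,0],"turn":[0,0,0.149],"hand":0},
  {"travel":[0,0,0],"turn":[0,0,0.149],"hand":0},
  {"travel":[0,0,0],"turn":[0,0,0.149],"hand":0},
  {"travel":[0,0,0],"turn":[0,0,0.149],"hand":0},
  {"travel":[-0.042,0.0095,0],"turn":[0,0,0],"hand":0},
  {"travel":[-0.042,0.0095,0],"turn":[0,0,0],"hand":0},
  {"travel":[-0.042,0.0095,0],"turn":[0,0,0],"hand":0},
  {"travel":[-0.042,0.0095,0],"turn":[0,0,0],"hand":0},
  {"travel":[-0.042,0.0095,0],"turn":[0,0,0],"hand":0},
  {"travel":[-0.042,0.0095,0],"turn":[0,0,0],"hand":0},
], newtons=10)

```text
time_s: 1.3
tool_pos: [0.3543, 0.3606, 0.2495]
orientation: [1.846, 2.542, -0.001]
ft_force: [1.4, 0.6, -0.3]
opening: 0.0007
grip_force: 0.0
```

>>> jog_arm([
  {"travel":[-0.042,0.0095,0],"turn":[0,0,0],"hand":0},
  {"travel":[-0.042,0.0095,0],"turn":[0,0,0],"hand":0},
  {"travel":[-0.042,0.0095,0],"turn":[0,0,0],"hand":0},
  {"travel":[-0.041,-0.004,0],"turn":[0,0,0],"hand":0},
  {"travel":[-0.041,-0.004,0],"turn":[0,0,0],"hand":0},
  {"travel":[-0.041,-0.004,0],"turn":[0,0,0],"hand":0},
  {"travel":[-0.041,-0.004,0],"turn":[0,0,0],"hand":0},
  {"travel":[-0.041,-0.004,0],"turn":[0,0,0],"hand":0},
  {"travel":[-0.041,-0.004,0],"turn":[0,0,0],"hand":0},
  {"travel":[0,0,0],"turn":[0,0,0],"hand":0},
])

```text
time_s: 2.3
tool_pos: [0.4736, 0.003, 0.2496]
orientation: [1.859, 2.53, -0.004]
ft_force: [-0.7, 0.3, -0.1]
opening: 0.0003
grip_force: 0.0
```

>>> jog_arm([
  {"travel":[-0.041,-0.003,0],"turn":[0,0,-0.01],"hand":0},
  {"travel":[-0.041,-0.003,0],"turn":[0,0,0],"hand":0},
  {"travel":[-0.041,-0.003,0],"turn":[0,0,0],"hand":0},
  {"travel":[-0.041,-0.003,0],"turn":[0,0,0],"hand":0},
  {"travel":[-0.041,-0.003,0],"turn":[0,0,0],"hand":0},
  {"travel":[-0.041,-0.003,0],"turn":[0,0,0],"hand":0},
  {"travel":[0,0,0],"turn":[0,0,0],"hand":0},
  {"travel":[0,0,0],"turn":[0,0,0],"hand":0},
])

```text
time_s: 3.1
tool_pos: [0.5336, -0.2292, 0.2491]
orientation: [-1.835, -2.548, -0.0]
ft_force: [-0.3, 1.1, 0.5]
opening: 0.0002
grip_force: 0.0
```

```bash
cat > w.py <<'E'
from h import *
import sys
s=sensors.sense(); K,e,M,_=cam("wrist"); p,d=imaging.capture("wrist"); cv2.imwrite(f"pics/{sys.argv[1]}.png",p)
v,u=np.mgrid[:480,:640]; P=np.stack([(u-K[0,2])/K[0,0]*d,-(v-K[1,2])/K[1,1]*d,-d],-1)@M.T+e
near=np.hypot(P[...,0]-.53,P[...,1]+.2365)<.055
lo,hi=map(float,sys.argv[2:4])
w=near&(P[...,2]>lo)&(P[...,2]<hi)&(p.min(2)>110)&(d>0)
Q=P[w]; print(len(Q))
if len(Q)>5:
    c=Q.mean(0);_,_,V=np.linalg.svd(Q[:,:2]-c[:2],full_matrices=False); t=(Q-c)[:,:2]@V[0]
    print("line c",c,"mid",c[:2]+V[0]*(t.max()+t.min())/2,"len",np.ptp(t),"yaw",np.degrees(np.arctan2(*V[0][::-1]))%180)
z=P[near&(P[...,2]<.125)&(d>0)]; cr=z[z[:,2]>np.percentile(z[:,2],99.5)-.003]
print("top z",np.percentile(z[:,2],99.5),"mean",cr.mean(0),cr.min(0),cr.max(0)); 
q=P[(abs(P[...,2]-.06)<.004)&(np.hypot(P[...,0]-.53,P[...,1]+.2365)<.075)][:,:2].astype(np.float32)
if len(q)>50: print("box",cv2.minAreaRect(q))
o=R.from_rotvec(s["orientation"]).as_matrix(); print(s["tool_pos"],"xang",np.degrees(np.arctan2(o[1,0],o[0,0])),o[:,2],s["ft_force"],s["time_s"])
E
python3 w.py w1 .10 .113
```

```text
213
line c [ 0.52978672 -0.23578197  0.10767033] mid [ 0.52904198 -0.23601984] len 0.08015460032733482 yaw 17.71358758244925
top z 0.11363597422753886 mean [ 0.52857172 -0.23495289  0.11244561] [ 0.51601387 -0.24817155  0.11063599] [ 0.54174413 -0.22237216  0.11496876]
box ((0.5287641286849976, -0.23506124317646027), (0.09961307793855667, 0.0991627648472786), 17.839460372924805)
[ 0.53362061 -0.22917613  0.2490858 ] xang 108.48432622088774 [-9.27152793e-04  8.83092262e-04 -9.99999180e-01] [-0.26591883  1.13431039  0.45644425] 3.1
```

View pics/w1.png

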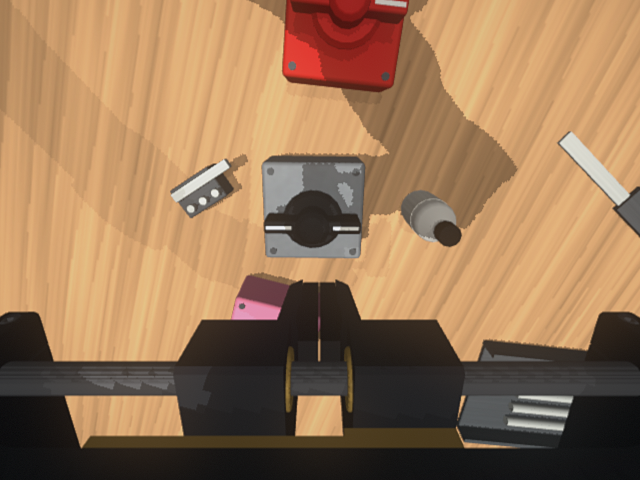

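The wrist view agrees: head at (313,220), wings level in the picture, fingertips at (320,290). The axis is at (0.529, -0.2357). I'll centre over it and descend.

>>> jog_arm([
  {"travel":[-0.0047,-0.0064,0],"turn":[0,0,0.01],"hand":0},
  {"travel":[0,0,0.036],"turn":[0,0,0],"hand":0},
  {"travel":[0,0,0.036],"turn":[0,0,0],"hand":0},
  {"travel":[0,0,0.036],"turn":[0,0,0],"hand":0},
  {"travel":[0,0,0.008],"turn":[0,0,0],"hand":0},
  {"travel":[0,0,0],"turn":[0,0,0],"hand":0},
  {"travel":[0,0,0],"turn":[0,0,0],"hand":0},
])

```text
time_s: 3.85
tool_pos: [0.5303, -0.2356, 0.1352]
orientation: [1.845, 2.54, 0.001]
ft_force: [0.4, 1.2, -0.1]
opening: 0.0006
grip_force: 0.0
```

>>> jog_arm([
  {"travel":[0,0,0.004],"turn":[0,0,0],"hand":0},
  {"travel":[0,0,0.004],"turn":[0,0,0],"hand":0},
  {"travel":[0,0,0.003],"turn":[0,0,0],"hand":0},
  {"travel":[0,0,0.003],"turn":[0,0,0],"hand":0},
  {"travel":[0,0,0],"turn":[0,0,0],"hand":0},
])

```text
time_s: 4.35
tool_pos: [0.5299, -0.2359, 0.1201]
orientation: [1.846, 2.54, 0.001]
ft_force: [1.4, -0.0, 2.9]
opening: 0.0004
grip_force: 1.6
```

>>> jog_arm([
  {"travel":[0,0,0.002],"turn":[0,0,0],"hand":0},
  {"travel":[0,0,0.002],"turn":[0,0,0],"hand":0},
  {"travel":[0,0,0.001],"turn":[0,0,0],"hand":0},
  {"travel":[0,0,0],"turn":[0,0,0],"hand":0},
])

```text
time_s: 4.75
tool_pos: [0.53, -0.2359, 0.1155]
orientation: [1.846, 2.54, 0.001]
ft_force: [-0.1, -0.0, 7.2]
opening: 0.0007
grip_force: 3.6
```

>>> jog_arm([
  {"travel":[0,0,0.001],"turn":[0,0,0],"hand":0},
  {"travel":[0,0,0],"turn":[0,0,0],"hand":0},
  {"travel":[0,0,0],"turn":[0,0,0],"hand":0},
])

```text
time_s: 5.05
tool_pos: [0.5302, -0.236, 0.1154]
orientation: [1.846, 2.539, 0.001]
ft_force: [-0.9, 0.0, 13.7]
opening: 0.0001
grip_force: 6.7
```

It is against the stop at 13.7 N. I'll lift off and check that it stays in.

>>> jog_arm([
  {"travel":[0,0,-0.01],"turn":[0,0,0],"hand":0},
  {"travel":[0,0,-0.03],"turn":[0,0,0],"hand":0},
  {"travel":[0,0,-0.03],"turn":[0,0,0],"hand":0},
  {"travel":[0,0,-0.03],"turn":[0,0,0],"hand":0},
  {"travel":[0,0,0],"turn":[0,0,0],"hand":0},
  {"travel":[0,0,0],"turn":[0,0,0],"hand":0},
])

```text
time_s: 5.65
tool_pos: [0.5291, -0.2357, 0.2139]
orientation: [1.847, 2.541, 0.0]
ft_force: [-0.2, -0.3, 0.3]
opening: 0.0003
grip_force: 0.0
```

```bash
python3 w.py w2 .09 .106
```

```text
225
line c [ 0.52887306 -0.23615314  0.10100357] mid [ 0.52933086 -0.23600592] len 0.07972764485353893 yaw 17.82675409642826
top z 0.1070474333972389 mean [ 0.52879772 -0.23485679  0.10583233] [ 0.5157227  -0.24785383  0.10404999] [ 0.54177347 -0.22185209  0.10843791]
box ((0.5288750529289246, -0.23552152514457703), (0.09950454533100128, 0.09938175231218338), 17.85464859008789)
[ 0.52911528 -0.23565902  0.21386533] xang 107.9864742327007 [ 2.55728397e-04 -5.59991536e-05 -9.99999966e-01] [-0.15718137 -0.30599535  0.34492557] 5.65
```

Latched: the crown top is at 107 mm and the line at 101 mm, untwisted. Next I go beside wing_a on its -x_tool side and lower until the tips are about 91 mm above the bench.

>>> jog_arm([
  {"travel":[-0.026,-0.042,0],"turn":[0,0,0],"hand":0},
  {"travel":[0,0,0],"turn":[0,0,0],"hand":0},
  {"travel":[0,0,0.035],"turn":[0,0,0],"hand":0},
  {"travel":[0,0,0.035],"turn":[0,0,0],"hand":0},
  {"travel":[0,0,0.03],"turn":[0,0,0],"hand":0},
  {"travel":[0,0,0.012],"turn":[0,0,0],"hand":0},
  {"travel":[0,0,0],"turn":[0,0,0],"hand":0},
  {"travel":[0,0,0],"turn":[0,0,0],"hand":0},
])

```text
time_s: 6.5
tool_pos: [0.4976, -0.2736, 0.102]
orientation: [1.847, 2.541, -0.0]
ft_force: [0.5, 0.6, 0.2]
opening: 0.0003
grip_force: 0.0
```

>>> jog_arm([
  {"travel":[0.005,0,0],"turn":[0,0,0],"hand":0},
  {"travel":[0.005,0,0],"turn":[0,0,0],"hand":0},
  {"travel":[0.0043,-0.0013,0],"turn":[0,0,0.1],"hand":0},
  {"travel":[0.0043,-0.0013,0],"turn":[0,0,0.1],"hand":0},
  {"travel":[0.0043,-0.0013,0],"turn":[0,0,0.1],"hand":0},
  {"travel":[0,0,0],"turn":[0,0,0],"hand":0},
  {"travel":[0,0,0],"turn":[0,0,0],"hand":0},
])

```text
time_s: 7.2
tool_pos: [0.4881, -0.2518, 0.1023]
orientation: [2.202, 2.24, 0.001]
ft_force: [0.0, -0.3, -0.3]
opening: 0.0004
grip_force: 0.0
```

```bash
cat > r.py <<'E'
from h import *
s=sensors.sense();o=R.from_rotvec(s["orientation"]).as_matrix()
print("rel tool",o.T@(s["tool_pos"]-[.529,-.2357,0]),"xang",np.degrees(np.arctan2(o[1,0],o[0,0])),"F tool",o.T@s["ft_force"])
E
python3 r.py; python3 w.py w3 .09 .106
```

```text
rel tool [-0.01539071 -0.04112803 -0.10230912] xang 90.97367884019958 F tool [-0.2663472  -0.00350357  0.30218392]
667
line c [ 0.52847376 -0.23583548  0.10114562] mid [ 0.52335304 -0.23534963] len 0.09339163340924087 yaw 174.5800085257771
top z 0.1233900718167779 mean [ 0.48925799 -0.24113705  0.1226682 ] [ 0.47518587 -0.24272634  0.12039563] [ 0.50377066 -0.23911704  0.12499974]
box ((0.5288906693458557, -0.23528017103672028), (0.09935237467288971, 0.09947945922613144), 17.570959091186523)
[ 0.48806501 -0.2517747   0.10228135] xang 90.97367884019958 [ 7.27741492e-04 -1.23999961e-04 -9.99999728e-01] [ 0.00124291 -0.26640575 -0.30215006] 7.2
```

View pics/w3.png

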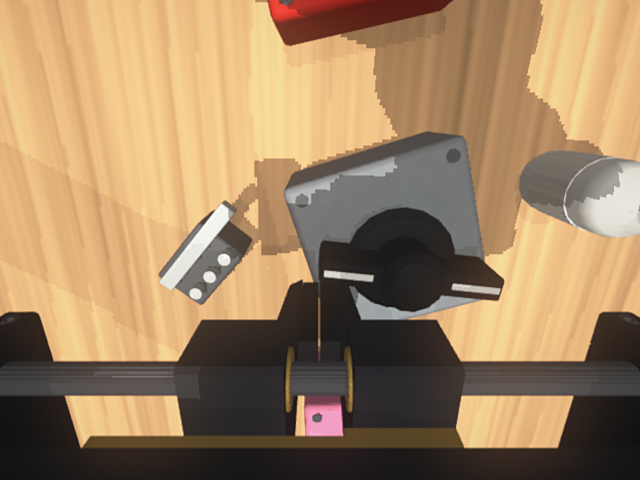

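The wrist view shows wing_a (325,274)–(370,278) touched by the fingertips at (320,283), with the head turned about 12°. I continue the arc.

>>> jog_arm([
  {"travel":[0.0043,-0.0013,0],"turn":[0,0,0.1],"hand":0},
  {"travel":[0.0043,-0.0013,0],"turn":[0,0,0.1],"hand":0},
  {"travel":[0.0043,-0.0013,0],"turn":[0,0,0.1],"hand":0},
  {"travel":[0.0043,-0.0013,0],"turn":[0,0,0.1],"hand":0},
  {"travel":[0.0043,-0.0013,0],"turn":[0,0,0.1],"hand":0},
  {"travel":[0,0,0],"turn":[0,0,0],"hand":0},
  {"travel":[0,0,0],"turn":[0,0,0],"hand":0},
])

```text
time_s: 7.95
tool_pos: [0.4854, -0.2305, 0.1018]
orientation: [2.688, 1.625, -0.0]
ft_force: [-0.4, -1.6, 2.1]
opening: 0.0003
grip_force: 0.6
```

```bash
python3 r.py; python3 w.py w4 .09 .113
```

```text
rel tool [-0.01567746 -0.0409658  -0.10186193] xang 62.31865885811908 F tool [-1.60538407  0.38146047 -2.05384802]
761
line c [ 0.53028877 -0.23635241  0.10777055] mid [ 0.52447443 -0.23296368] len 0.09379867727042968 yaw 149.76532315960574
top z 0.12322329395211173 mean [ 0.49136562 -0.2218688   0.1225348 ] [ 0.47960491 -0.22788509  0.12022771] [ 0.50434662 -0.21409952  0.12493845]
box ((0.5293247103691101, -0.2351405918598175), (0.09942522644996643, 0.09939384460449219), 17.72740364074707)
[ 0.48541722 -0.23050192  0.10184967] xang 62.31865885811908 [ 2.22826889e-04 -4.94521588e-04 -9.99999853e-01] [-0.4084443  -1.59783282  2.05454747] 7.95
```

View pics/w4.png

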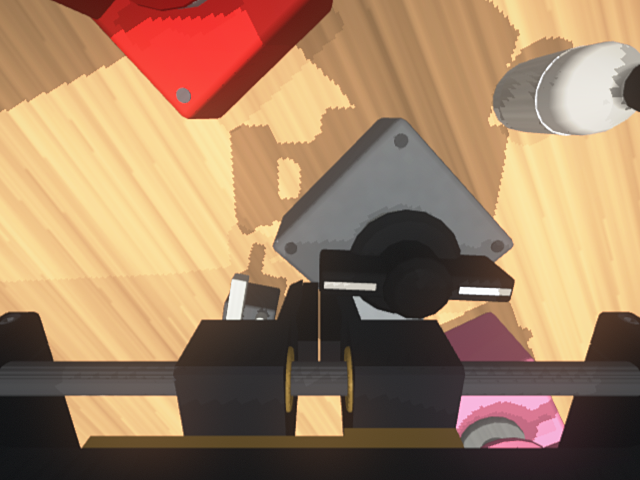

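The wing-line height is now 107.8 mm, so the button is fully out. The far wing line is at (485,292) and the fingertips at (320,283). I back off from the wing, then lift.

>>> jog_arm([
  {"travel":[-0.008,0,0],"turn":[0,0,-0.1],"hand":0},
  {"travel":[-0.012,0,0],"turn":[0,0,-0.1],"hand":0},
  {"travel":[-0.015,0,0],"turn":[0,0,-0.1],"hand":0},
  {"travel":[-0.015,-0.01,0],"turn":[0,0,-0.1],"hand":0},
  {"travel":[0,0,-0.02],"turn":[0,0,0],"hand":0},
  {"travel":[0,0,-0.04],"turn":[0,0,0],"hand":0},
  {"travel":[0,0,-0.04],"turn":[0,0,0],"hand":0},
  {"travel":[0,0,-0.03],"turn":[0,0,0],"hand":0},
  {"travel":[0,0,0],"turn":[0,0,0],"hand":0},
  {"travel":[0,0,0],"turn":[0,0,0],"hand":0},
])

```text
time_s: 9.0
tool_pos: [0.4603, -0.2755, 0.2319]
orientation: [2.313, 2.125, 0.001]
ft_force: [0.3, 0.2, -0.7]
opening: 0.0008
grip_force: 0.0
```

```bash
python3 r.py; python3 w.py w5 .09 .113; python3 -c "
from h import *
p,d=imaging.capture('side');cv2.imwrite('pics/side1.png',p)"
```

```text
rel tool [-0.04551183 -0.06488344 -0.23199406] xang 85.14399109854715 F tool [0.2281016  0.32427742 0.72873901]
248
line c [ 0.53048791 -0.23554615  0.10762995] mid [ 0.52934511 -0.23591385] len 0.07997186948375277 yaw 17.835700858815784
top z 0.11359222075587404 mean [ 0.52881674 -0.23505438  0.11233712] [ 0.51578581 -0.24858154  0.11060156] [ 0.54212047 -0.22288704  0.11461193]
box ((0.5287883281707764, -0.23536255955696106), (0.0996835008263588, 0.09957344084978104), 17.657711029052734)
[ 0.46029884 -0.27552215  0.23194132] xang 85.14399109854715 [ 8.53356361e-04 -1.45757495e-04 -9.99999625e-01] [ 0.34304445  0.19972596 -0.72847565] 9.0
```

View pics/side1.png

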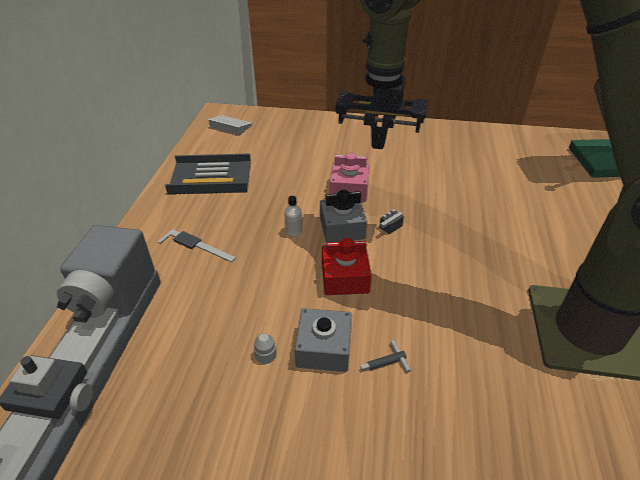

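The side view shows the gripper clear at (380,110), the button out and back at yaw 17.8° at (344,200), and the bottle, tool block, chuck and key unmoved. Handing in.

```bash
python3 -c "
from bench import order; print(order.hand_in())"
```

```text
the job is handed in; nothing more can be done
None
```

The emergency stop test is done and handed in at about 9 s. The button latched in on its own after a 13.7 N press, sprang back out when I turned a wing clockwise, and the arm is clear with nothing else touched.

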